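# Empty the spinner canister and close it again

## Task

Unscrew the blue cap of the canister in the tilting stand and stand it upright on the round rubber pad. Swing the red crank handle to tip the canister until its three blue spinners have all dropped into the steel tray, swing it back fully upright, then screw the cap back on until it is fully down. Leave the cap, canister and spinners like that and do not disturb the other things on the bench.

Things in the scene. Friction and masses are not known exactly. Their poses are not given: they have to be found in the camera images.
- canister_rim (a point): Centre of the canister's mouth, in the rim plane, 175 mm above the bench when upright; z out of the mouth along its axis. Clear straight tube, bore 44 mm, outside 50 mm, inner floor 78 mm below the rim, white three-start outer thread (58 mm across) on the top 26 mm. It cannot turn about its own axis. Over about 5 N sideways at the cap can tip it.
- hinge (a point): Point of the stand's hinge axis on the canister's axis, 115 mm above the bench, 60 mm below the mouth. x: along the hinge axis, away from the crank; y: the side to which the canister tips, where the tray lies; z up. The stand (grey base, aluminium uprights 48 mm either side along x, 128 mm high) is fixed to the bench.
- canister (a joint): Tilt of the canister about the hinge in rad: 0 upright (hard stop), grows as the mouth goes over towards the tray (hinge +y), hard stop at 2.6 with the mouth pointing steeply down. Stiff (0.5 N m of friction, about 7 N at the crank handle): it stays where it is left. The bore is slick: the spinners slide out by themselves between 2.35 and 2.6.
- crank_handle (a point): Middle of the red crank handle, a level round bar 14 mm thick, 65 mm long, parallel to the hinge axis, 97 mm along hinge -x, on a 70 mm arm turning with the canister: at tilt 0 it is 67 mm to hinge -y and 19 mm above the hinge, at 1.3 straight above, at 2.6 67 mm to +y. Pinch it from above across the bar and carry it round the arc, gripper kept pointing down; the bar turns in the grip.
- cap_grip (a point): Point in the knob of the blue screw cap (62 mm high, yellow band): skirt and disc 68 mm across, 28 mm high, open below, with a round knob 40 mm across, 34 mm high on top. The point is on the axis 49 mm above the skirt's edge, 21 mm above the disc; z up, x along one of three white marks 120 degrees apart, each over an inner lug. Fully screwed down it is 25 mm (within 1) above the mouth.
- cap_edge (a point): Centre of the skirt's lower edge, same axes. The cap (80 g) unscrews anticlockwise from above, rising 24 mm a turn, free after 2.8 rad (nearly half a turn). To close, put it on at any heading (it rests 9 mm or more too high) and turn clockwise: 2.85 rad if set at the heading where it came free or 1/3 or 2/3 turn from it, else up to 2.1 rad more. It sinks by its weight as it turns and stays if let go.
- pad: Round flat rubber pad, 110 mm across, 3 mm thick, fixed to the bench; origin at the centre of its underside. The cap is parked here, open side down, knob up.
- tray: Open steel tray, 140 x 140 mm, 36 mm high, walls 3 mm, fixed to the bench beside the stand under the place where the canister tips; origin at the centre of its underside, z up.
- tube_rack: White rack with amber tubes and green stoppers, 100 x 60 mm, 100 mm high, fixed to the bench; it may stand on either side, swapped with the pad. Bystander.
- stray_mid (a point): A single spinner standing on the bench, not part of the job: leave it. Same size as the others; point at its middle.
- reagent: Amber bottle, 60 mm across, 130 mm high, bystander; origin at its underside.
- jar: White closed jar with blue lid, 68 mm across, 80 mm high, bystander; origin at its underside.
- beaker: Open glass beaker, 64 mm across, 80 mm high, bystander; origin at its underside.
- driver: Yellow screwdriver, 160 mm long, lying on the bench, bystander.
- capbox: Open blue box, 100 x 130 mm, 50 mm high, bystander; origin at its underside.
- spinner0_mid (a point): One of the three spinners to be emptied out: blue flanged sleeve with a yellow ring, 24 mm long, 18 mm across the flange, 13 mm across the barrel, 15 g; point at its middle. Starts inside the canister.
- spinner1_mid (a point): One of the three spinners to be emptied out: blue flanged sleeve with a yellow ring, 24 mm long, 18 mm across the flange, 13 mm across the barrel, 15 g; point at its middle. Starts inside the canister.
- spinner2_mid (a point): One of the three spinners to be emptied out: blue flanged sleeve with a yellow ring, 24 mm long, 18 mm across the flange, 13 mm across the barrel, 15 g; point at its middle. Starts inside the canister.
Things that resemble listed ones, but are neither listed nor needed, are in the scene too. There is more than one size of the part that bears cap_grip; the job needs the smaller. Of the things that look like the tray, take the one that is farthest from the robot's base at the start.

How it is judged:
By the outcome, as a careful person would: the job done as asked, in the order asked, and still so for the second after the job is handed in, with the robot touching nothing.
It also fails if it takes over 72 s, if anything falls off the work surface, if the arm or the gripper's body presses on something with over 40 N, if the wrist force passes 120 N, or if a joint passes its speed limit or range.

## Robot

A 6-joint arm with a two-finger parallel gripper is mounted at the origin on the work surface. World frame = base frame: x ahead of the robot, y to its left, z up, the work surface at z = 0. Lengths are in mm, angles in rad, forces in N, time in s.
With the tool pointing down it reaches from about 300 to 775 mm from the base axis. Payload 14.6 kg.
Tool frame: the origin (TCP) lies at the very end of the fingers, on their centre line; the grasp point (between the pads) lies 19 mm behind it; z points along the fingers, y is the direction in which the jaws open and shut (so a half turn about z gives the same grasp; the last joint's range is limited). The gripper opens to 94 mm and grips with 3 to 60 N. Pads are 16 mm wide; open, the fingers measure 119 mm over their backs; the gripper's body (75 mm by 177 mm) begins 78 mm behind the grasp point.
Start: joints at [-1.41, 0.3, 1.521, -0, 1.321, -0.067], TCP at [124.203, -535.782, 184.346] pointing down, gripper open.
Joint ranges: [-3.03, 3.03], [-0.79, 2.21], [0.23, 2.52], [-1.04, 4.18], [0, 3.07], [-2.55, 2.55]. Speed limits (rad/s): [2.22, 2.22, 2.57, 3.14, 3.14, 3.14].

## Interface

Orientations are given as a unit quaternion [w, x, y, z].
In Python, from workcell import robot gives the robot as it stands. Calls block until the motion is done:
- robot.goto(position, orientation): joint-space move of the TCP to a pose.
- robot.move_linear(position, attitude=None, vel=150): straight line of the TCP; attitude=None keeps the orientation; vel is the mean speed in mm/s.
- robot.movej(angles): joint-space move.
- robot.gripper_to(opening, f_grip=None): finger opening in mm; f_grip is the grip in N (None keeps the last); returns when the fingers have stopped.
- robot.wait(seconds).
- robot.solve_ik(position, orientation): joint angles nearest the present ones, or None.
- robot.get_obs(): the state.
- robot.snapshot(name): name is "side" or "top" or "wrist"; returns (picture, depth): 384x512x3 uint8, red, green, blue; 384x512 float32, mm along the optical axis (not along the pixel's ray), 0 where there is no reading.
- robot.camera_info(name): a dict with "fx", "fy", "cx", "cy" (pixels), "R" (3x3) and "t" (3): a world point X has camera coordinates R X + t; the wrist camera has in their place "mount" (4x4, takes a point from camera to tool coordinates, whose origin is the TCP and whose axes are the flange's). Camera axes: x right, y down, z forward; pixel columns grow to the right and rows downward; lengths in mm; the calibration is good to about 2 mm. A picture is of the moment at which its call begins: read the wrist's pose just before it. camera_info takes no time and is no camera call.
A pose or a line that the arm cannot do raises robot.MotionError and nothing moves.
- robot.sign_off(): hands the job in, once; it reports no verdict.
The state is a dict: "time": time; "joint_positions": joint angles; "dq": joint speeds; "joint_torque": joint torques, N m; "tool_pos": TCP position; "eef_rot": TCP orientation; "contact_force": force on the tool from outside, world axes, zero at the start; "moment": the same for the moment, N m; "width": finger opening in mm.
Only numpy, scipy, OpenCV 4.12 (cv2) and the standard library are available. Lean on these libraries where they do the work, as an engineer would, in place of code of your own. Each camera call takes 0.05 s, during which the arm holds its last target.

## Working session

There is one attempt and no reset: what is moved stays moved. The work goes in short steps, each a Python script; the robot and the scene stay as the last script left them, time stands still between calls to the robot, and variables do not carry over. Pictures are saved under pics/ and viewed, and the job is handed in when it is done.

```bash
ls; mkdir -p pics
python3 - <<'E'
from workcell import robot
import numpy as np,cv2
for n in ["side","top","wrist"]:
    o=robot.get_obs(); p,d=robot.snapshot(n); c=robot.camera_info(n)
    np.savez(f"pics/{n}0.npz",p=p,d=d); cv2.imwrite(f"pics/{n}0.png",p[:,:,::-1]); print(n,c)
print(o)
E
```

```text
pics
side {'fx': 498.623944272115, 'fy': 498.623944272115, 'cx': 254.5814942559007, 'cy': 202.37463908184438, 'R': array([[-0.67962618, -0.73341913,  0.01430498],
       [-0.36532791,  0.32149363, -0.87360023],
       [ 0.63611616, -0.59894759, -0.48643397]]), 't': array([ 345.88504309,  314.30082899, 1168.35976244])}
top {'fx': 393.123798251374, 'fy': 393.123798251374, 'cx': 260.94449581437635, 'cy': 190.96547335768057, 'R': array([[-0.02600649, -0.99954833, -0.01505952],
       [-0.98573989,  0.0281468 , -0.16590545],
       [ 0.1662544 ,  0.01053015, -0.98602667]]), 't': array([  16.68991426,  570.42949618, 1148.7592482 ])}
wrist {'fx': 304.5320782094465, 'fy': 304.5320782094465, 'cx': 256.39581851773664, 'cy': 189.2816050100352, 'mount': array([[-6.45615270e-04, -9.65506577e-01, -2.60377867e-01,
         7.48932492e+01],
       [ 9.99999610e-01, -7.80358362e-04,  4.14113972e-04,
        -2.12267989e-01],
       [-6.03017809e-04, -2.60377498e-01,  9.65506704e-01,
        -2.00960406e+02],
       [ 0.00000000e+00,  0.00000000e+00,  0.00000000e+00,
         1.00000000e+00]])}
{'time': 0.1, 'joint_positions': array([-1.40959134e+00,  3.00413112e-01,  1.52148117e+00,  2.70991756e-05,
        1.32068776e+00, -6.66166015e-02]), 'dq': array([ 4.36616978e-04, -2.66642803e-04, -2.89190486e-03,  1.22796768e-03,
        1.77709836e-05,  1.96643683e-04]), 'joint_torque': array([ 1.16351348e-03, -5.32649231e+01, -3.53287303e+01,  7.09242490e-02,
        2.34777981e-02, -5.34850994e-05]), 'tool_pos': array([ 124.17833067, -535.55471092,  183.86041099]), 'eef_rot': array([-4.94759876e-04,  9.93519438e-01,  1.13661257e-01, -1.02756976e-05]), 'contact_force': array([0.47844649, 0.57592121, 0.54154123]), 'moment': array([-0.02842391,  0.01381298, -0.04388807]), 'width': 93.98832695923132}
```

View pics/side0.png

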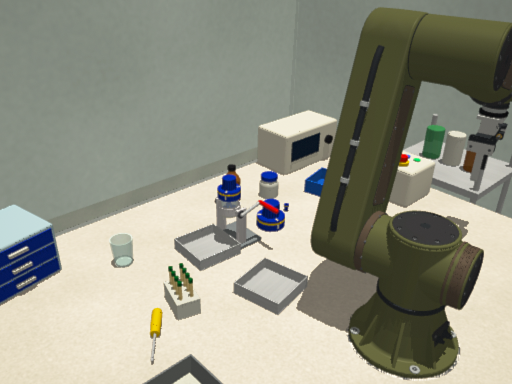

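View pics/top0.png

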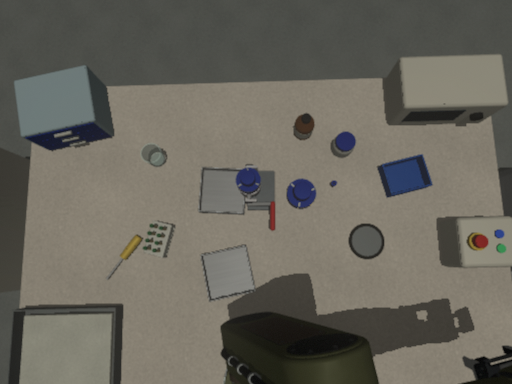

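View pics/wrist0.png

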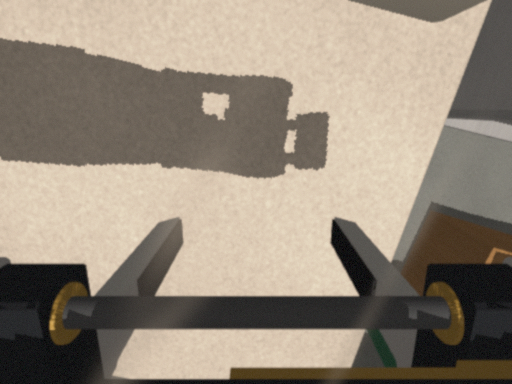

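The top view shows the canister with its cap at (248,182), the far tray at (222,191), the red handle at (272,215) and the pad at (367,241). The bigger decoy cap is at (301,193), the stray spinner at (333,183) and the rack at (157,238). I'll zoom in and measure.

```bash
cat > h.py <<'E'
import numpy as np,cv2
from workcell import robot
def ray(n,uv,z,c=None):
    c=c or robot.camera_info(n); R,t=c['R'],c['t']
    d=np.array([(uv[0]-c['cx'])/c['fx'],(uv[1]-c['cy'])/c['fy'],1.]); d=R.T@d; o=-R.T@t
    return o+d*(z-o[2])/d[2]
def cloud(n,d):
    c=robot.camera_info(n); v,u=np.mgrid[:384,:512]
    X=np.stack([(u-c['cx'])/c['fx']*d,(v-c['cy'])/c['fy']*d,d],-1)
    return (X-c['t'])@c['R']
E
python3 - <<'E'
from h import *
for n,r in [("top",(140,150,250,160)),("side",(150,150,160,120))]:
    a=np.load(f"pics/{n}0.npz");p,d=a['p'],a['d']
    x,y,w,h=r; s=p[y:y+h,x:x+w,::-1]; k=min(800//w,600//h)
    cv2.imwrite(f"pics/{n}0z.png",cv2.resize(s,None,fx=k,fy=k,interpolation=cv2.INTER_CUBIC))
a=np.load("pics/top0.npz");p,d=a['p'],a['d'];W=cloud("top",d)
hsv=cv2.cvtColor(p,cv2.COLOR_RGB2HSV)
def rep(name,m):
    n,l,st,ce=cv2.connectedComponentsWithStats(m.astype(np.uint8))
    for i in range(1,n):
        if st[i,4]>25:
            q=W[(l==i)]; print(name,ce[i].round(1),st[i],np.median(q,0).round(1),q[:,2].max().round(1))
rep("red",(((hsv[...,0]<8)|(hsv[...,0]>172))&(hsv[...,1]>150)&(hsv[...,2]>60)))
rep("blue",((abs(hsv[...,0].astype(int)-118)<10)&(hsv[...,1]>140)&(hsv[...,2]>60)))
rep("z>190",(W[...,2]>190)&(W[...,0]>450)&(W[...,2]<400)&(abs(W[...,1])<300))
rep("dark",(p.max(2)<95)&(W[...,2]<12)&(W[...,2]>-8)&(W[...,0]>150))
v=d>0
print(np.median(W[(W[...,0]>300)&(W[...,0]<700)&(abs(W[...,1])<300),2]))
E
```

```text
red [272.3 214.9] [271 202   4  28  93] [489.2 -29.2 141.1] 146.4
red [480.7 241. ] [475 235  13  13 133] [ 399.2 -582.1  162.5] 1227.6
blue [345.4 140.8] [337 133  18  17 126] [ 710.7 -257.9   81. ] 85.9
blue [403.7 176.2] [382 160  43  34 918] [ 611.9 -449.3    6.5] 1227.6
blue [247.6 176.5] [237 169  23  15 214] [583.9  34.9 212.9] 218.9
blue [302.6 188.5] [294 180  19  19 237] [ 567.8 -122.9   81.9] 1227.6
blue [248.4 187.8] [240 185  18   6  59] [557.8  31.9 179.5] 1227.6
blue [291.5 196.2] [288 186  11  20  80] [550.9 -90.3  38. ] 1227.6
blue [308.5 199.8] [301 191  14  16  69] [ 537.5 -144.7   38.4] 1227.6
blue [498.8 233.3] [495 230   9   8  50] [ 420.2 -648.3  136.2] 141.3
z>190 [246.9 177.2] [240 169  15  17 198] [580.7  35.2 213.6] 218.9
dark [384.2  95.9] [379  77   8  44  65] [ 879.9 -410.5    2.3] 11.9
dark [ 93.7 139.7] [ 74 123  40  25  95] [759.  554.2   1.2] 11.8
dark [460.6 123.9] [455 122  12   4  33] [ 779.8 -648.8    2.1] 11.2
dark [ 59.  147.9] [ 50 146  21   5  29] [739.  651.9   1.1] 12.0
dark [163.8 156.2] [160 149   7  17  35] [702.9 310.4   2.2] 11.9
dark [403.6 162.7] [384 158  36  10  62] [ 655.6 -453.2    6.6] 11.8
dark [268.  178.9] [263 171  11  17  60] [613.2 -21.5  10.9] 12.0
dark [201.6 191.2] [201 180   2  23  26] [579.6 188.2   5.9] 10.8
dark [267.6 194.7] [263 189  11  13  39] [563.2 -17.7  10.5] 11.9
dark [263.9 208. ] [258 205  12  10  30] [522.9  -5.1  10.5] 12.0
dark [440.6 234.9] [437 217  18  48 112] [ 433.  -542.5    1.3] 11.7
dark [168.7 240.9] [164 225  11  32  90] [428.8 291.    6.1] 11.5
dark [366.1 240.8] [349 224  35  35 994] [ 413.2 -317.8    4.3] 11.4
dark [343.2 308.8] [ 228  274  246   57 5875] [ 205.9 -210.9    1. ] 10.1
dark [ 85.5 308.9] [ 25 304  98  33 203] [242.8 525.4   2.4] 11.8
dark [ 66.5 311.2] [ 22 309  92  10 327] [226.7 601.1   4.7] 11.9
1.973827937383363
```

View pics/top0z.png

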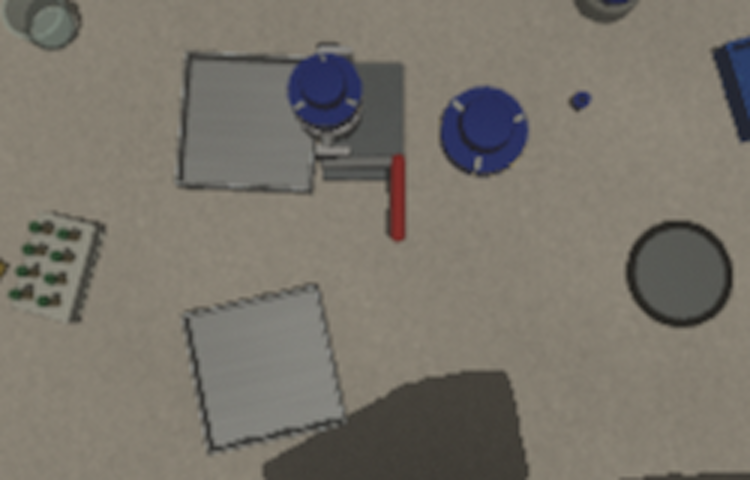

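View pics/side0z.png

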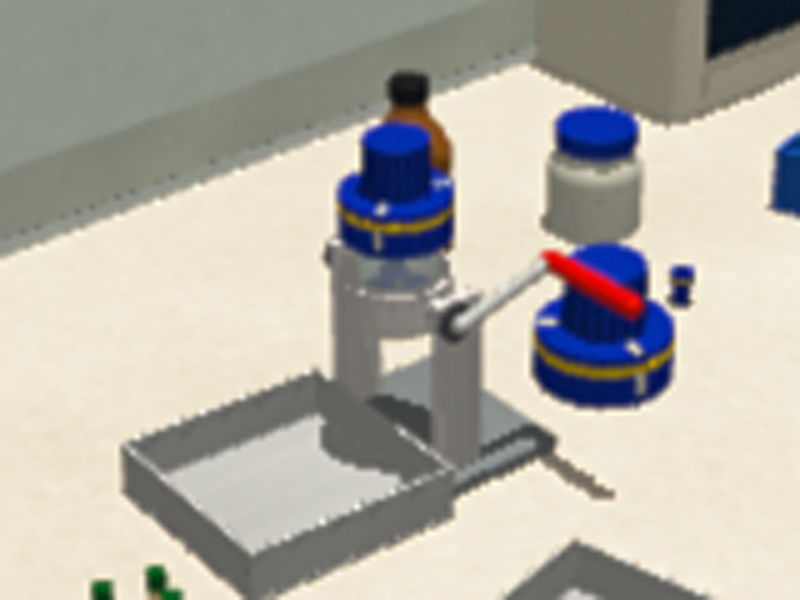

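```bash
cat >> h.py <<'E'
def Q(y): return [0,np.cos(y/2),np.sin(y/2),0]
def wcam(o):
    from scipy.spatial.transform import Rotation as Ro
    c=robot.camera_info("wrist"); M=c['mount']; w,x,y,z=o['eef_rot']; Rt=Ro.from_quat([x,y,z,w]).as_matrix()
    Rc=Rt@M[:3,:3]; tc=Rt@M[:3,3]+o['tool_pos']
    return dict(fx=c['fx'],fy=c['fy'],cx=c['cx'],cy=c['cy'],R=Rc.T,t=-Rc.T@tc)
def wsnap(name):
    o=robot.get_obs(); p,d=robot.snapshot("wrist"); c=wcam(o)
    np.savez(f"pics/{name}.npz",p=p,d=d,**c); cv2.imwrite(f"pics/{name}.png",p[:,:,::-1]); return p,d,c
def wcloud(d,c):
    v,u=np.mgrid[:384,:512]
    X=np.stack([(u-c['cx'])/c['fx']*d,(v-c['cy'])/c['fy']*d,d],-1)
    return (X-c['t'])@c['R']
E
python3 - <<'E'
from h import *
print("pad",ray("top",(366.1,240.8),3), "knob",ray("top",(246.9,176.5),213))
robot.goto([545,10,285],Q(0.13)); robot.wait(0.3)
print(robot.get_obs())
wsnap("w1")
E
```

```text
pad [ 413.33467741 -318.22032619    3.        ] knob [582.51274019  35.35891543 213.        ]
{'time': 2.925, 'joint_positions': array([-4.92857512e-02,  2.33515497e-01,  1.37371493e+00, -8.81323704e-06,
        1.53440824e+00,  1.39187270e+00]), 'dq': array([ 0.00265947, -0.00056616,  0.00043583,  0.00180665, -0.00108421,
        0.00229665]), 'joint_torque': array([-7.24669453e-02, -5.12258577e+01, -3.72319186e+01,  2.69636797e-02,
       -7.04359543e-02, -2.24130039e-03]), 'tool_pos': array([545.00183277,   9.7593298 , 284.97824715]), 'eef_rot': array([ 1.75578764e-06,  9.97899977e-01,  6.47737188e-02, -2.33566848e-05]), 'contact_force': array([ 0.22905797, -0.48830517, -0.10604485]), 'moment': array([-0.04152774, -0.01203957, -0.01061422]), 'width': 93.98961122120257}
```

View pics/w1.png

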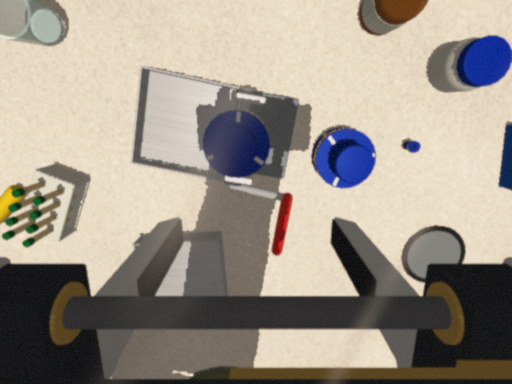

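Run:
```python
from h import *
a=np.load("pics/w1.npz");p,d=a['p'],a['d'];c={k:a[k] for k in['fx','fy','cx','cy','R','t']}
W=wcloud(d,c); hsv=cv2.cvtColor(p,cv2.COLOR_RGB2HSV); v,u=np.mgrid[:384,:512]
def rc(uv,z): return ray(None,uv,z,c)
print("bench z",np.median(W[10:60,200:340,2]))
near=(abs(u-237)<45)&(abs(v-143)<45)
def circ(z,m,n):
    P=W[m]; b=np.c_[2*P[:,:2],np.ones(len(P))]
    print(n,len(P),P.mean(0).round(1),P.min(0).round(1),P.max(0).round(1),((P.min(0)+P.max(0))/2).round(1))
circ(0,near&(W[...,2]>205)&(W[...,2]<230),"knobtop")
circ(0,near&(W[...,2]>172)&(W[...,2]<186),"disc")
m=near&(abs(hsv[...,0].astype(int)-118)<12)&(hsv[...,1]>120)&(W[...,2]>165)
cs,_=cv2.findContours(m.astype(np.uint8),0,1); cc=max(cs,key=cv2.contourArea); e=cv2.fitEllipse(cv2.convexHull(cc)); print(e,rc(e[0],179)); 
H=cv2.convexHull(cc)[:,0]; pts=np.array([rc(q,179) for q in H])[:,:2]; (x,y),r=cv2.minEnclosingCircle(pts.astype(np.float32)); print("disc circ",x,y,r)
# knob top by depth
m=near&(W[...,2]>205)&(W[...,2]<230)
cs,_=cv2.findContours(m.astype(np.uint8),0,1); cc=max(cs,key=cv2.contourArea);(x,y),r=cv2.minEnclosingCircle(np.array([rc(q,213) for q in cc[:,0]])[:,:2].astype(np.float32)); print("knob circ",x,y,r)
m=((hsv[...,0]<8)|(hsv[...,0]>172))&(hsv[...,1]>150)&(hsv[...,2]>60)&(u>260)&(u<310)&(v>180)&(v<260)
cs,_=cv2.findContours(m.astype(np.uint8),0,1); cc=max(cs,key=cv2.contourArea); rr=cv2.minAreaRect(cc);b=cv2.boxPoints(rr)
print("handle box px",b); print([rc(q,134).round(1) for q in b]); print("ctr",rc(rr[0],134), "depth",np.median(W[m],0),np.percentile(W[m][:,2],90))
b=np.array([rc(q,134)[:2] for q in cc[:,0]],np.float32); r2=cv2.minAreaRect(b); print("world rect",r2)
# uprights
for (x,y) in [(251,97),(238,181)]:
    mm=(p.min(2)>200)&(abs(u-x)<20)&(abs(v-y)<7)&(W[...,2]>110)
    print("upright",mm.sum(),W[mm].mean(0),rc((u[mm].mean(),v[mm].mean()),128))
# white marks on the disc
mm=near&(p.min(2)>110)&(W[...,2]>160)
n,l,st,ce=cv2.connectedComponentsWithStats(mm.astype(np.uint8))
for i in range(1,n):
    if st[i,4]>6: print("mark",ce[i],st[i,4],rc(ce[i],179))
s=p[60:260,120:320,::-1]; cv2.imwrite("pics/w1z.png",cv2.resize(s,None,fx=3,fy=3,interpolation=cv2.INTER_CUBIC))
```

```text
bench z 0.6804356460314783
knobtop 1545 [581.4  34.8 213.5] [560.9  15.2 205.4] [600.9  54.9 216. ] [580.9  35.  210.7]
disc 2003 [585.   33.7 179.6] [546.7   0.8 173. ] [614.6  68.5 185.6] [580.6  34.7 179.3]
((248.6122283935547, 149.48367309570312), (35.645870208740234, 67.11328125), 17.774446487426758) [577.39191712  21.87754147 179.        ]
disc circ 579.6761474609375 29.630834579467773 31.532140731811523
knob circ 581.1961059570312 34.8629264831543 20.301544189453125
handle box px [[271.1154  252.4231 ]
 [283.03848 192.80771]
 [292.26926 194.65387]
 [280.34616 254.26926]]
[array([445.3, -22. , 134. ]), array([524.9, -25.1, 134. ]), array([524.1, -36.5, 134. ]), array([444.3, -34. , 134. ])]
ctr [485.72782629 -29.44596111 134.        ] depth [489.1333229  -28.45630248 140.70371837] 142.0046468883854
world rect ((484.6687316894531, -29.439525604248047), (11.649739265441895, 79.53752899169922), 88.16101837158203)
upright 71 [629.29485922  26.87589153 128.68891329] [629.31532889  26.89990535 128.        ]
upright 86 [533.52186088  29.23220354 132.72422991] [532.36349014  29.35238082 128.        ]
mark [208.42105263 157.52631579] 19 [564.03871277  61.34499846 179.        ]
mark [233.5        176.61111111] 18 [547.57987961  33.92868945 179.        ]
```

View pics/w1z.png

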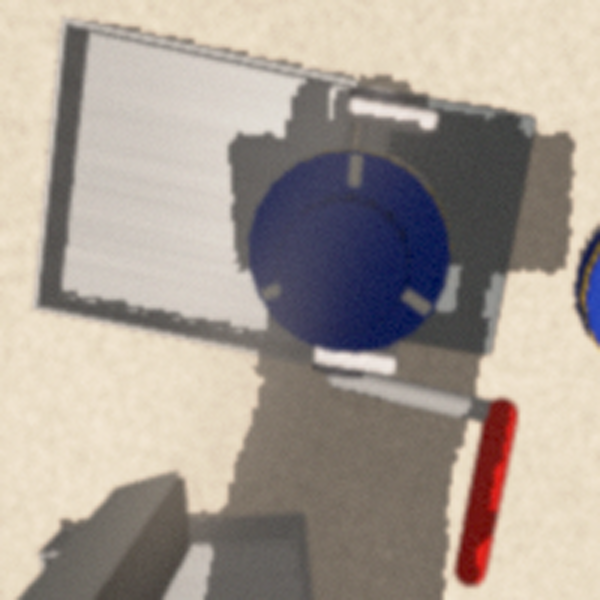

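Run:
```python
from h import *
a=np.load("pics/w1.npz");p,d=a['p'],a['d'];c={k:a[k] for k in['fx','fy','cx','cy','R','t']}
W=wcloud(d,c); hsv=cv2.cvtColor(p,cv2.COLOR_RGB2HSV); v,u=np.mgrid[:384,:512]
m=((hsv[...,0]<8)|(hsv[...,0]>172))&(hsv[...,1]>150)&(hsv[...,2]>60)&(u>260)&(u<310)&(v>180)&(v<260)
P=W[m&(W[...,2]>125)&(W[...,2]<150)]
P=P[(P[:,2]>135)]; print(len(P),P.min(0),P.max(0)); k=np.polyfit(P[:,0],P[:,1],1); print(k, np.polyval(k,484))
# stand+tray edges: tray far edges
T=np.array([ray(None,q,36,c)[:2] for q in [(120+65/3,60+20/3),(120+535/3,60+120/3)]]);print(T)
for n,x,y in [("far-left tray",120+65/3,60+20/3),("near-left tray",120+40/3,60+305/3)]:
    print(n,ray(None,(x,y),36,c))
```

```text
550 [448.30778996 -35.34780028 136.22786729] [525.93991341 -22.22157289 143.54233743]
[-0.03842108 -9.83644487] -28.43224865922976
[[652.4162703  183.25724774]
 [636.6503096  -38.42188914]]
far-left tray [652.4162703  183.25724774  36.        ]
near-left tray [517.70167254 191.43527918  36.        ]
```

Run:
```python
from h import *
def st(l):
    o=robot.get_obs(); print(l,round(o['time'],2),o['tool_pos'].round(1),o['contact_force'].round(1),o['moment'].round(2),round(o['width'],1),o['joint_positions'].round(2)[5])
robot.goto([581,34.9,240],Q(0.13)); robot.move_linear([581,34.9,185.5],vel=100); st("down")
robot.gripper_to(30,25); robot.wait(0.2); st("grip")
```

```text
down 4.03 [581.3  34.8 186.5] [-0.1 -0.2 -0.5] [ 0.04 -0.01 -0.04] 94.2 1.44
grip 5.12 [581.   34.9 185.5] [ 0.2 -0.9 -0. ] [ 0.02 -0.1  -0.03] 38.8 1.44
```

Run:
```python
from h import *
def st(l):
    o=robot.get_obs(); print(l,round(o['time'],2),o['tool_pos'].round(1),o['contact_force'].round(1),o['moment'].round(2),round(o['width'],1),o['joint_positions'].round(2)[5])
N=5; tot=2.93
for i in range(1,N+1):
    a=tot*i/N; robot.move_linear([581,34.9,185.5+a*24/(2*np.pi)],Q(0.13+a),vel=3.8); st(i)
p,d=robot.snapshot("side"); cv2.imwrite("pics/s1.png",cv2.resize(p[130:290,150:350,::-1],None,fx=3.5,fy=3.5))
```

```text
1 5.86 [580.9  34.9 187.6] [ 0.5  0.4 -1.3] [-0.03 -0.   -0.  ] 39.0 0.85
2 6.6 [581.   34.9 189.9] [-1.  -0.5 -0.6] [-0.06 -0.08  0.01] 38.7 0.27
3 7.34 [581.   34.9 192.2] [-0.3  0.2 -1.3] [-0.04 -0.16 -0.08] 39.3 -0.32
4 8.08 [581.   34.9 194.4] [ 0.1 -0.5 -0.7] [ 0.   -0.12 -0.05] 38.9 -0.9
5 8.82 [581.   34.9 196.7] [-0.   0.  -1.2] [ 0.06 -0.12 -0.04] 39.4 -1.49
```

View pics/s1.png

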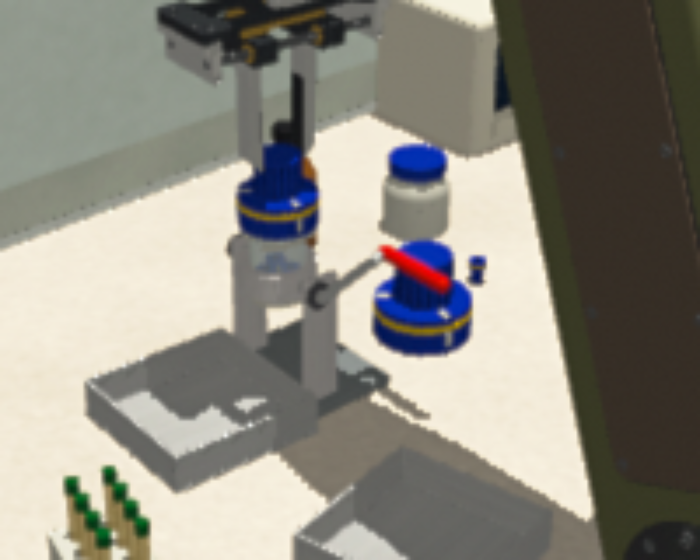

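Run:
```python
from h import *
def st(l):
    o=robot.get_obs(); print(l,round(o['time'],2),o['tool_pos'].round(1),o['contact_force'].round(1),o['moment'].round(2),round(o['width'],1),o['joint_positions'].round(2)[5])
a=np.load("pics/w1.npz");c={k:a[k] for k in['fx','fy','cx','cy','R','t']}
print(ray(None,(434,254),3,c))
Y=0.13+2.93
robot.move_linear([581,34.9,203],vel=30); st("lift")
o=robot.get_obs()
if np.abs(o['contact_force']).max()<8:
    robot.move_linear([581,34.9,238],vel=100); st("up")
    p,d=robot.snapshot("side"); cv2.imwrite("pics/s2.png",cv2.resize(p[130:290,150:350,::-1],None,fx=3.5,fy=3.5))
```

```text
[ 414.03073709 -319.51378761    3.        ]
lift 9.23 [581.1  34.9 203.3] [-0.5 -0.3 -0.7] [ 0.04 -0.13 -0.02] 39.0 -1.49
up 9.73 [580.9  34.9 237.6] [-0.  -0.7 -1.7] [ 0.04 -0.12 -0.03] 38.5 -1.49
```

View pics/s2.png

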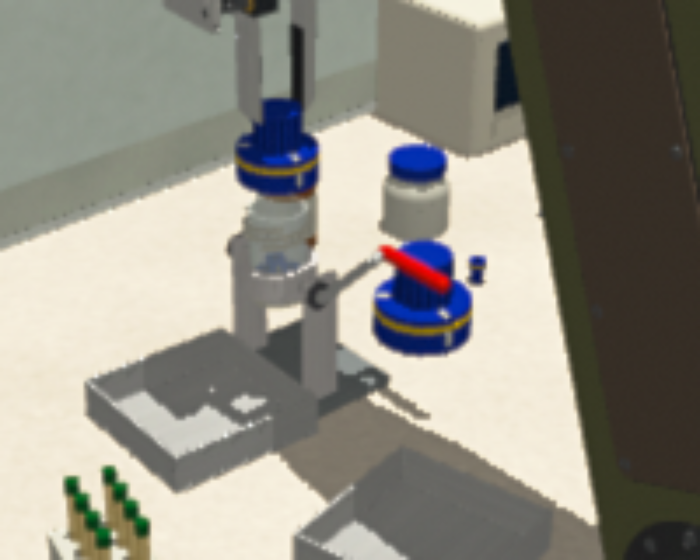

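Run:
```python
from h import *
def st(l):
    o=robot.get_obs(); print(l,round(o['time'],2),o['tool_pos'].round(1),o['contact_force'].round(1),o['moment'].round(2),round(o['width'],1),o['joint_positions'].round(2)[5])
Y=3.06
robot.goto([413.7,-318.8,120],Q(Y)); st("over")
robot.move_linear([413.7,-318.8,50],vel=120)
robot.move_linear([413.7,-318.8,38],vel=25); robot.wait(.15); st("down")
```

```text
over 11.29 [ 414.4 -318.3  120.3] [-0.3  0.5 -1.4] [-0.01 -0.12 -0.03] 38.9 -2.22
down 12.81 [ 413.7 -318.8   38.1] [-0.3  0.2 -1.1] [ 0.04 -0.15  0.03] 39.0 -2.22
```

Run:
```python
from h import *
def st(l):
    o=robot.get_obs(); print(l,round(o['time'],2),o['tool_pos'].round(1),o['contact_force'].round(1),o['moment'].round(2),round(o['width'],1),o['joint_positions'].round(2)[5]); return o
for z in (37.3,36.6,35.9):
    robot.move_linear([413.7,-318.8,z],vel=10); o=st(z)
    if o['contact_force'][2]>1.5: break
robot.gripper_to(75); st("open")
robot.move_linear([413.7,-318.8,110],vel=150); st("up")
wsnap("w2")
```

```text
37.3 13.06 [ 413.8 -318.9   37.5] [0.3 0.1 1.6] [ 0.04 -0.14 -0.03] 39.2 -2.22
open 13.78 [ 413.7 -318.8   37.3] [0.7 0.9 0.3] [ 0.02 -0.15  0.02] 75.0 -2.22
up 14.42 [ 413.4 -318.5  109.2] [-0.6 -0.2 -0.5] [ 0.01 -0.14  0.  ] 74.9 -2.22
```

View pics/w2.png

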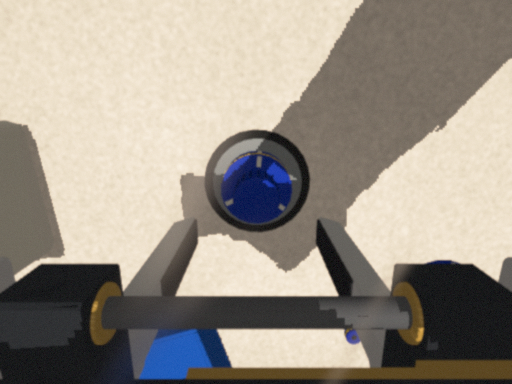

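The cap is upright on the pad, at (257,188) inside the dark ring. Next is the crank.

```bash
cat >> h.py <<'E'
def st(l):
    o=robot.get_obs(); print(l,round(o['time'],2),o['tool_pos'].round(1),o['contact_force'].round(1),o['moment'].round(2),round(o['width'],1),o['joint_positions'].round(2)[5]); return o
A=-0.038; HO=np.array([581,34.9,115.]); HX=np.array([np.cos(A),np.sin(A),0]); HN=np.array([-np.sin(A),np.cos(A),0])
R0=np.hypot(67,19); P0=np.arctan2(19,-67)
def hand(th): return HO-97*HX+R0*np.cos(P0-th)*HN+np.array([0,0,R0*np.sin(P0-th)])
def tcp(th): return hand(th)-[0,0,19]
YH=np.pi+A
E
python3 - <<'E'
from h import *
print(tcp(0),tcp(1.3),tcp(2.6))
robot.goto(tcp(0)+[0,0,90],Q(YH)); st("over"); wsnap("w3")
E
```

```text
[481.52463827 -28.36651885 115.        ] [484.08465904  38.9700189  165.64087617] [486.62324175 105.74266856 114.2577056 ]
over 15.66 [481.4 -29.1 204.4] [ 0.3  0.4 -0.4] [ 0.06 -0.19 -0.04] 74.8 -1.67
```

View pics/w3.png

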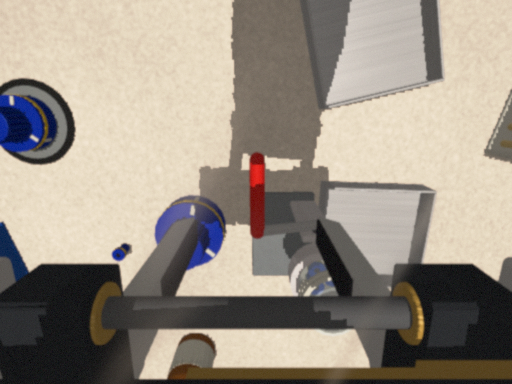

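The red bar sits at column 257, centred between the fingers and aligned with the gripper. I'll descend, grip and tip.

Run:
```python
from h import *
robot.move_linear(tcp(0),vel=120); st("down")
robot.gripper_to(8,30); robot.wait(.1); st("grip")
for th in (0.26,.52):
    robot.move_linear(tcp(th),vel=80); o=st(th)
    if np.linalg.norm(o['contact_force'])>40: break
```

```text
down 16.61 [481.9 -28.5 115.6] [-0.2 -0.6 -0.6] [ 0.04 -0.13 -0.02] 74.9 -1.67
grip 17.73 [481.5 -28.7 115. ] [-0.8 -5.4 -1.5] [-1.03 -0.17 -0.01] 11.3 -1.67
0.26 18.11 [482.4 -21.4 132.4] [-0.  -4.   9.7] [-0.79  0.03 -0.01] 8.0 -1.65
0.52 18.48 [482.3  -9.6 145.9] [ 0.3 -0.1 -1.1] [ 0.   -0.18 -0.03] 8.1 -1.63
```

Run:
```python
from h import *
wsnap("w4")
p,d=robot.snapshot("side"); np.savez("pics/s4.npz",p=p,d=d); cv2.imwrite("pics/s4.png",cv2.resize(p[130:290,150:350,::-1],None,fx=4,fy=3.7))
```

```text
(no output)
```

View pics/s4.png

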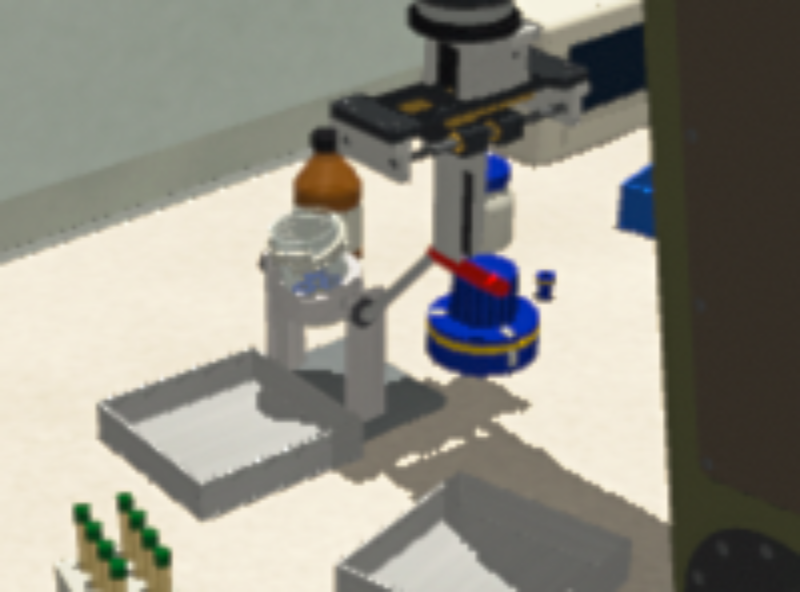

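View pics/w4.png

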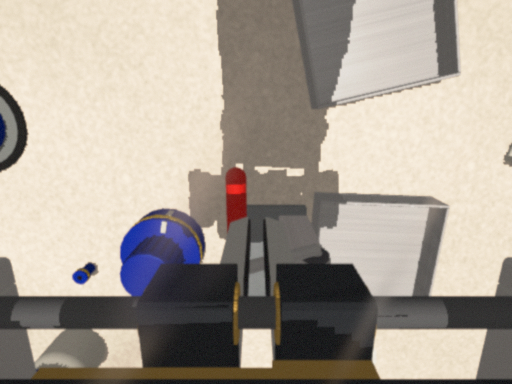

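Run:
```python
from h import *
a=np.load("pics/w4.npz");p,d=a['p'],a['d'];c={k:a[k] for k in['fx','fy','cx','cy','R','t']}
for W,p,nm in ((wcloud(d,c),p,"w"),(cloud("side",np.load("pics/s4.npz")['d']),np.load("pics/s4.npz")['p'],"s")):
    hsv=cv2.cvtColor(p,cv2.COLOR_RGB2HSV)
    m=((hsv[...,0]<8)|(hsv[...,0]>172))&(hsv[...,1]>150)&(hsv[...,2]>60)&(abs(W[...,0]-485)<60)&(abs(W[...,1])<70)
    P=W[m]; P=P[(P[:,2]<200)&(P[:,2]>100)]; print(nm,len(P),np.median(P,0),P.min(0),P.max(0)); k=np.polyfit(P[:,0],P[:,1],1);print(k)
    if nm=='w': print(np.polyfit(P[:,0],P[:,2],1), np.percentile(P[:,2],[50,90]))
for th in (0,.1,.2,.3): print(th,hand(th))
```

```text
w 946 [461.3606863  -22.57639097 153.72078384] [444.07095068 -29.76542524 148.90471799] [483.5903477  -16.04880356 156.51619101]
[-0.06912947  9.24618006]
[1.74088699e-02 1.45415911e+02] [153.72078384 155.0331892 ]
s 69 [470.74485816 -17.14131168 150.27139621] [441.85274073 -24.37355038 143.62450775] [527.92853263 -12.04239627 156.39096967]
[ -0.01394245 -10.76813631]
0 [481.52463827 -28.36651885 134.        ]
0.1 [481.60941698 -26.136574   140.59391806]
0.2 [481.71878128 -23.25995145 146.93211014]
0.3 [481.85163844 -19.76539345 152.95124714]
```

Run:
```python
from h import *
g=tcp(0.21)+[0,-.8,-6]
robot.move_linear(tcp(.52)+[0,0,35],vel=150); robot.move_linear(g+[0,0,60],vel=150); robot.gripper_to(50)
robot.move_linear(g,vel=120); st("down")
robot.gripper_to(12,40); st("grip"); robot.wait(.2); st("grip")
wsnap("w5")
p,d=robot.snapshot("side"); cv2.imwrite("pics/s5.png",cv2.resize(p[130:290,150:350,::-1],None,fx=4,fy=3.7))
```

```text
down 20.67 [482.1 -23.8 123.1] [-0.5 -0.7  0.2] [ 0.01 -0.14  0.04] 49.9 -1.66
grip 21.38 [481.8 -23.6 122.7] [-0.6  2.1  1.7] [ 0.46 -0.07  0.03] 13.0 -1.66
grip 21.57 [481.8 -23.6 122.6] [-0.8  1.8  2.8] [ 0.69 -0.06 -0.01] 13.0 -1.66
```

View pics/s5.png

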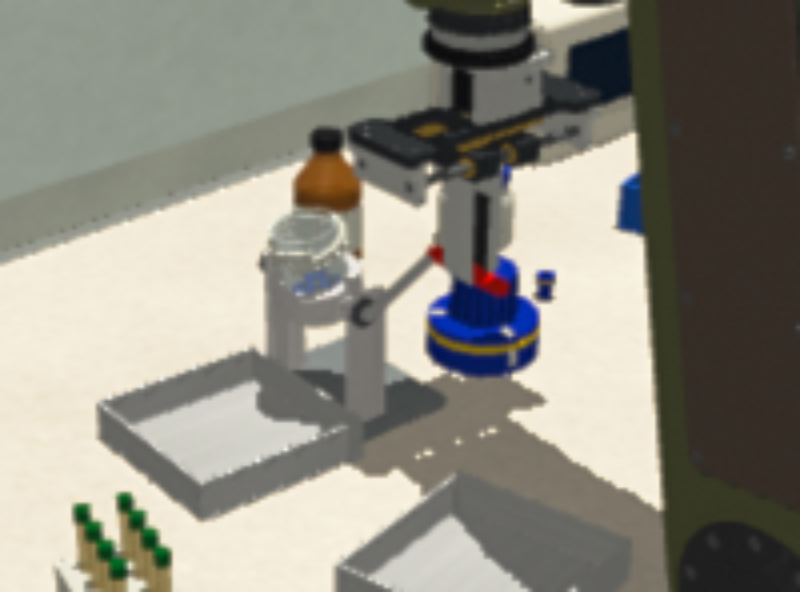

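View pics/w5.png

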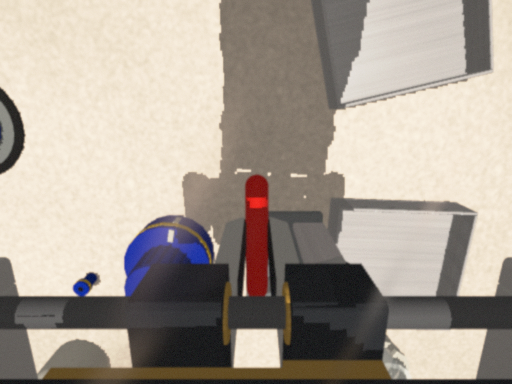

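Run:
```python
from h import *
off=np.array([0,-.6,-25])
for th in (0.28,0.36,0.46,.58,.70,.82):
    robot.move_linear(hand(th)+off,vel=50); o=st(th)
    if o['width']<12.3 or np.linalg.norm(o['contact_force'])>40: break
```

```text
0.28 21.93 [481.8 -21.4 126.8] [-0.5 -1.5 -0.9] [-0.6  -0.18  0.03] 13.2 -1.65
0.36 22.18 [481.9 -18.6 131.6] [-0.5 -4.8  0.8] [-1.08 -0.03  0.05] 13.2 -1.65
0.46 22.48 [482.1 -14.6 137.1] [-2.1 -8.1  2.8] [-1.75  0.3   0.  ] 12.6 -1.64
0.58 22.79 [482.3  -9.2 143.4] [ -4.1 -12.    8.8] [-2.62  0.82  0.01] 12.6 -1.62
0.7 23.11 [482.6  -3.1 149.1] [ -8.  -15.7  15.7] [-3.44  1.42 -0.01] 12.6 -1.61
0.82 23.43 [483.    3.6 154.2] [-11.4 -19.3  24.4] [-4.07  2.21 -0.12] 12.6 -1.6
```

```bash
cat >> h.py <<'E'
def arc(ths,off,vel=50,gain=0.06,lim=45):
    off=np.array(off,float)
    for th in ths:
        robot.move_linear(hand(th)+off,vel=vel); o=robot.get_obs(); f=o['contact_force']
        r=np.cos(P0-th)*HN+np.array([0,0,np.sin(P0-th)]); t=np.cross(HX,r)*-1
        fr=f@r; fx=f@HX; print(round(th,2),round(o['time'],2),o['tool_pos'].round(1),f.round(1),"rad",fr.round(1),"tan",(f@t).round(1),"w",round(o['width'],1),"off",off.round(2))
        if o['width']<12 or np.linalg.norm(f)>lim: print("STOP"); break
        off+=gain*(fr*r+fx*HX)
    return off,th
E
python3 - <<'E'
from h import *
print(arc([.82,.82,.88,.96],[0,-.6,-25]))
E
```

```text
0.82 23.68 [483.    3.6 154.2] [-12.5 -18.4  23.9] rad 29.9 tan -5.8 w 12.9 off [  0.   -0.6 -25. ]
0.82 23.93 [482.7   3.8 154.6] [ -0.  -13.1   8.6] rad 13.7 tan -7.7 w 12.8 off [ -0.74  -1.39 -23.4 ]
0.88 24.18 [482.8   7.5 157.1] [-0.8 -9.8  7.8] rad 11.1 tan -5.8 w 12.8 off [ -0.73  -1.77 -22.68]
0.96 24.43 [483.   12.6 159.9] [-0.6 -7.9  7.9] rad 10.0 tan -4.9 w 12.1 off [ -0.76  -2.03 -22.07]
(array([ -0.78998353,  -2.2296897 , -21.50003434]), 0.96)
```

```bash
sed -i "s/o\['width'\]<12 /o['width']<10.5 /" h.py
python3 - <<'E'
from h import *
print(arc(np.arange(1.06,1.65,.1),[-.79,-2.2,-21.5],vel=50,gain=.07))
E
```

```text
1.06 24.73 [483.3  19.2 162.7] [-1.9 -6.8 12. ] rad 13.3 tan -3.9 w 12.2 off [ -0.79  -2.2  -21.5 ]
1.16 25.02 [483.5  26.1 164.9] [-1.6 -5.9 11.6] rad 12.3 tan -4.4 w 12.2 off [ -0.91  -2.41 -20.59]
1.26 25.31 [483.8  33.1 166.3] [-1.5 -3.7 11.8] rad 11.9 tan -3.4 w 12.1 off [ -1.01  -2.52 -19.74]
1.36 25.6 [484.   40.1 167. ] [-1.2 -4.3 10. ] rad 9.7 tan -5.0 w 12.2 off [ -1.11  -2.55 -18.9 ]
1.46 25.89 [484.2  47.3 166.9] [-0.1 -4.7 10.4] rad 9.5 tan -6.3 w 11.8 off [ -1.18  -2.5  -18.23]
1.56 26.18 [484.4  54.3 166.1] [ 0.6 -1.9  9. ] rad 8.2 tan -4.1 w 12.1 off [ -1.17  -2.39 -17.57]
(array([ -1.11732964,  -2.24368857, -17.01905365]), np.float64(1.5600000000000005))
```

Run:
```python
from h import *
wsnap("w6")
p,d=robot.snapshot("side"); np.savez("pics/s6.npz",p=p,d=d);cv2.imwrite("pics/s6.png",cv2.resize(p[130:290,150:350,::-1],None,fx=4,fy=3.7))
```

```text
(no output)
```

View pics/s6.png

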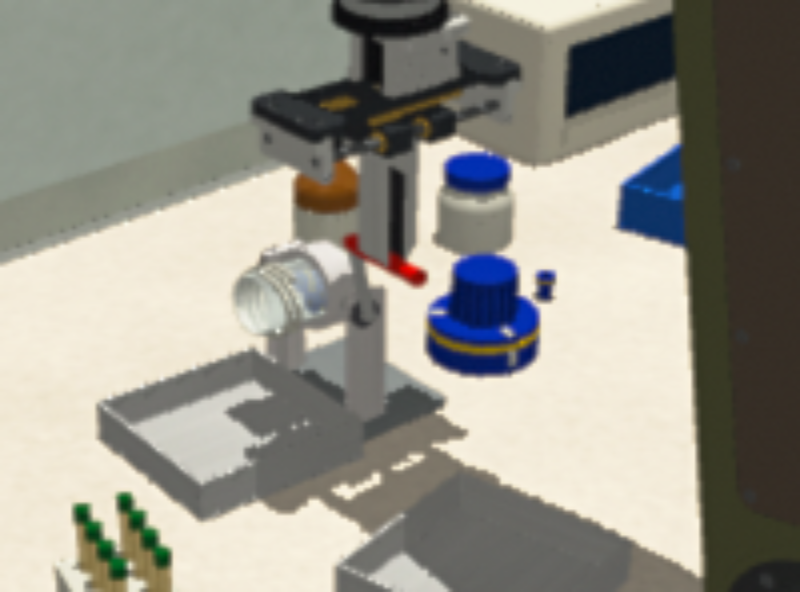

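View pics/w6.png

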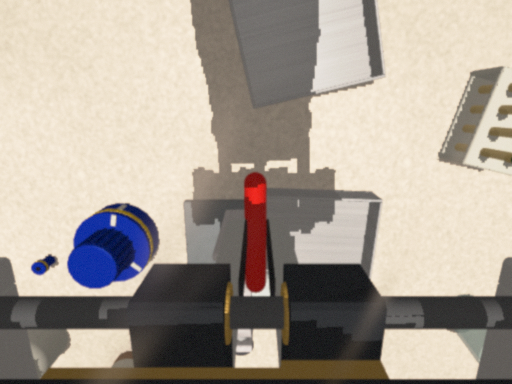

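Run:
```python
from h import *
a=np.load("pics/w6.npz");p,d=a['p'],a['d'];c={k:a[k] for k in['fx','fy','cx','cy','R','t']}
W=wcloud(d,c); hsv=cv2.cvtColor(p,cv2.COLOR_RGB2HSV)
m=((hsv[...,0]<8)|(hsv[...,0]>172))&(hsv[...,1]>150)&(hsv[...,2]>60)
P=W[m]; P=P[P[:,2]>120]; print(len(P),np.median(P,0),np.percentile(P[:,2],[10,50,75,90])); print(np.polyfit(P[:,0],P[:,2],1),np.polyfit(P[:,0],P[:,1],1)); print(hand(1.56))
```

```text
2306 [481.71442355  53.52049066 190.02723172] [187.69365131 190.02723172 190.76467722 191.29233466]
[-1.30516726e-01  2.53918302e+02] [-3.49987177e-02  7.03947780e+01]
[484.76432946  56.84747245 182.20122148]
```

The bar is still between the pads but only about 17 mm from the tips, because it rolls as it turns. I'll re-grip deeper and with less force, then carry on.

Run:
```python
from h import *
print(hand(1.51))
robot.gripper_to(26); st("open")
b=hand(1.51)+[0,0,-27]; robot.move_linear(b,vel=60); robot.gripper_to(12,20); st("grip")
off,th=arc([1.6,1.75,1.9,2.05,2.2],[0,0,-27],vel=55,gain=.0); print(off,th)
```

```text
[484.63586335  53.46841269 183.0306344 ]
open 26.73 [483.5  54.5 164.5] [ 0.  -0.2  0.7] [ 0.06 -0.15  0.01] 26.2 -1.5
grip 27.4 [484.7  53.4 156.1] [-0.1 -0.9 -0.5] [-0.16 -0.13 -0.04] 13.6 -1.5
1.6 27.67 [485.1  59.3 154.7] [ 0.1 -3.8  2.7] rad 1.4 tan -4.5 w 13.5 off [  0.   0. -27.]
1.75 28.01 [485.7  69.2 150.8] [ 4.5 -2.5  2.1] rad 0.8 tan -3.0 w 13.2 off [  0.   0. -27.]
1.9 28.35 [486.   78.3 145.3] [ 4.8 -1.3 -1.2] rad -1.6 tan -0.2 w 13.3 off [  0.   0. -27.]
2.05 28.69 [486.3  86.3 138.6] [ 6.2 -1.8 -1.9] rad -2.4 tan 0.1 w 13.2 off [  0.   0. -27.]
2.2 29.03 [486.6  93.2 130.8] [ 6.2 -2.7 -4.3] rad -4.6 tan 1.9 w 13.3 off [  0.   0. -27.]
[  0.   0. -27.] 2.2
```

Run:
```python
from h import *
off,th=arc([2.33,2.46,2.56,2.6],[-.4,0,-27],vel=55,gain=.0); robot.wait(.7)
wsnap("w7")
for n in("side","top"):
    p,d=robot.snapshot(n); np.savez(f"pics/{n}7.npz",p=p,d=d)
    r=p[130:290,150:350,::-1] if n=="side" else p[150:250,180:310,::-1]
    cv2.imwrite(f"pics/{n}7.png",cv2.resize(r,(800,600),interpolation=cv2.INTER_CUBIC))
```

```text
2.33 29.35 [486.6  98.2 123.4] [ 8.9 -3.9 -4.9] rad -5.6 tan 2.4 w 13.2 off [ -0.4   0.  -27. ]
2.46 29.67 [486.8 102.3 115.2] [ 7.7 -4.  -6. ] rad -5.8 tan 4.0 w 13.2 off [ -0.4   0.  -27. ]
2.56 29.94 [486.9 104.6 108.8] [ 8.8 -4.3 -4.7] rad -5.2 tan 3.3 w 13.1 off [ -0.4   0.  -27. ]
2.6 30.19 [487.  105.3 106.4] [ 6.8 -4.9 -1. ] rad -4.7 tan -0.3 w 13.2 off [ -0.4   0.  -27. ]
```

View pics/side7.png

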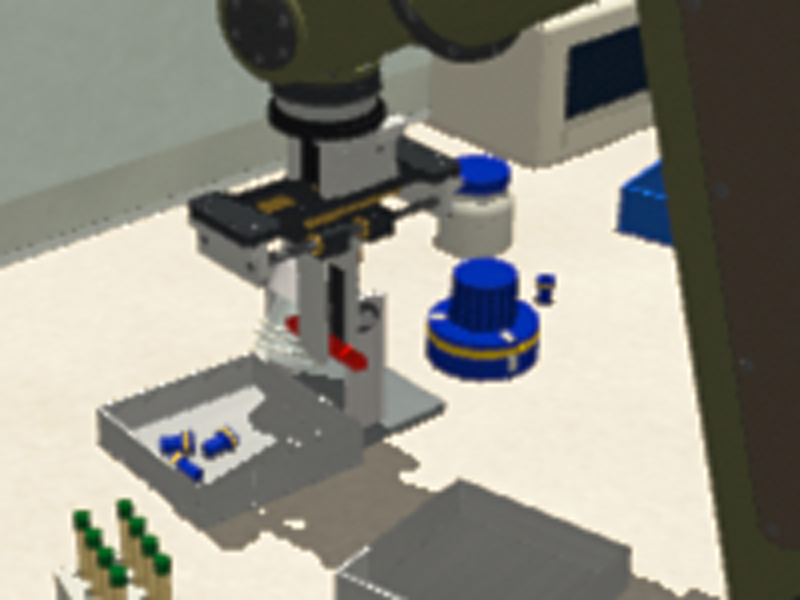

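View pics/top7.png

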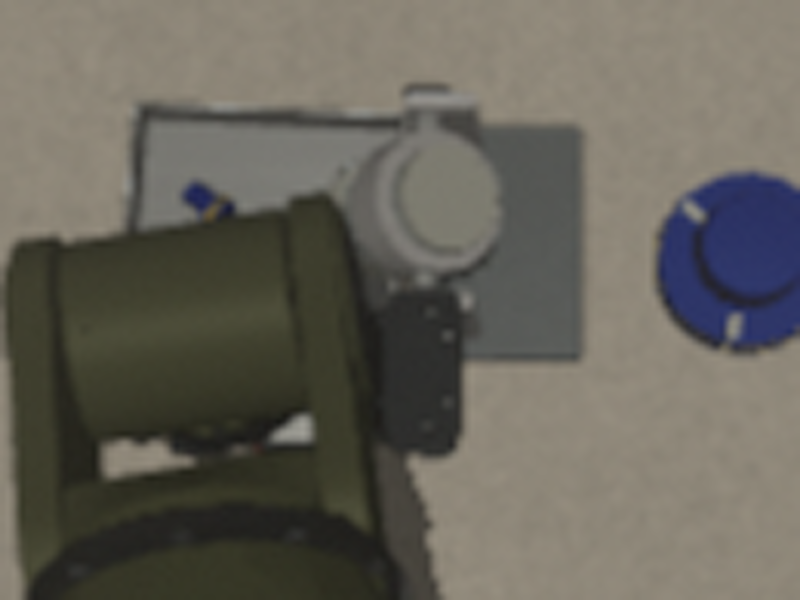

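View pics/w7.png

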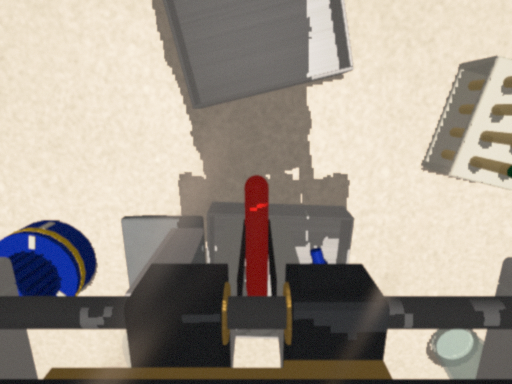

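All three spinners lie in the tray, at (175,440), (187,465) and (220,440) in the enlarged side view. Swinging back now.

Run:
```python
from h import *
off,th=arc([2.45,2.3,2.15,2.0,1.85,1.7,1.55,1.4,1.3],[-.6,0,-27],vel=60,gain=.0,lim=35)
```

```text
2.45 31.37 [486.4 101.7 116.3] [ 4.6 -6.2  2. ] rad -4.7 tan -4.3 w 13.7 off [ -0.6   0.  -27. ]
2.3 31.69 [486.3  97.  125.5] [ 4.4 -5.2  1.9] rad -3.2 tan -4.3 w 13.5 off [ -0.6   0.  -27. ]
2.15 32.02 [486.1  91.2 134. ] [ 5.  -0.6  2.3] rad 1.2 tan -2.0 w 13.2 off [ -0.6   0.  -27. ]
2.0 32.34 [485.8  84.4 141.6] [4.4 2.5 4.4] rad 5.1 tan -0.8 w 13.5 off [ -0.6   0.  -27. ]
1.85 32.67 [485.6  76.6 148.3] [2.7 7.2 9.4] rad 11.9 tan 1.2 w 13.3 off [ -0.6   0.  -27. ]
1.7 32.99 [485.4  68.  153.8] [-0.2 12.4 16.4] rad 19.9 tan 4.9 w 13.2 off [ -0.6   0.  -27. ]
1.55 33.32 [484.8  57.9 157.2] [-2.7 11.  17.9] rad 20.1 tan 6.0 w 13.0 off [ -0.6   0.  -27. ]
1.4 33.64 [484.3  47.1 158.8] [ 0.2  6.8 12.4] rad 13.1 tan 5.5 w 13.3 off [ -0.6   0.  -27. ]
1.3 33.91 [483.9  40.  158.8] [ 0.2  5.3 11.2] rad 11.2 tan 5.3 w 13.2 off [ -0.6   0.  -27. ]
```

Run:
```python
from h import *
robot.gripper_to(22); robot.move_linear(hand(1.31)+[-.4,0,-28],vel=60); robot.gripper_to(12,20); st("regrip")
off,th=arc([1.15,1.0,.85,.7,.55,.4,.25,.12,.04],[-.6,0,-28],vel=60,gain=.0,lim=35)
```

```text
regrip 34.87 [483.7  39.9 156.6] [-0.   2.5 -0.5] [ 0.61 -0.2   0.01] 13.3 -1.53
1.15 35.2 [483.3  28.7 156.4] [-0.6  3.2  5. ] rad 4.5 tan 3.8 w 13.2 off [ -0.6   0.  -28. ]
1.0 35.52 [483.   18.4 154. ] [0.5 1.9 5.3] rad 4.5 tan 3.4 w 13.4 off [ -0.6   0.  -28. ]
0.85 35.85 [482.6   8.6 150. ] [2.5 2.2 2.1] rad 0.9 tan 3.0 w 13.3 off [ -0.6   0.  -28. ]
0.7 36.17 [482.1  -0.5 144.6] [3.5 0.7 0.1] rad -0.4 tan 0.8 w 13.4 off [ -0.6   0.  -28. ]
0.55 36.5 [481.7  -8.6 137.9] [ 3.5  2.3 -2.9] rad -3.7 tan -0.2 w 13.1 off [ -0.6   0.  -28. ]
0.4 36.83 [481.4 -15.6 130.2] [ 5.8  2.8 -4. ] rad -4.9 tan -1.3 w 13.4 off [ -0.6   0.  -28. ]
0.25 37.15 [481.2 -21.4 121.6] [ 5.2  2.8 -3.5] rad -4.3 tan -1.5 w 13.2 off [ -0.6   0.  -28. ]
0.12 37.45 [481.  -25.3 113.4] [ 5.9  3.7 -5.3] rad -5.6 tan -3.4 w 13.2 off [ -0.6   0.  -28. ]
0.04 37.7 [481.  -27.2 108.3] [ 4.5  4.9 -3.4] rad -5.9 tan -1.6 w 13.6 off [ -0.6   0.  -28. ]
```

Run:
```python
from h import *
for dz in (0,-1.,-2,-3,-4,-5,-6):
    robot.move_linear(hand(0)+[-.6,0,-28+dz],vel=25); o=st(dz)
    if o['contact_force'][2]>14: break
robot.gripper_to(40); st("open")
robot.move_linear(hand(0)+[-.6,0,60],vel=150); robot.wait(.1)
p,d,c=wsnap("w8"); W=wcloud(d,c); hsv=cv2.cvtColor(p,cv2.COLOR_RGB2HSV)
m=((hsv[...,0]<8)|(hsv[...,0]>172))&(hsv[...,1]>150)&(hsv[...,2]>60)
P=W[m]; P=P[P[:,2]>120]; print(np.median(P,0),np.percentile(P[:,2],[50,90]),np.polyfit(P[:,0],P[:,1],1))
p,d=robot.snapshot("side"); cv2.imwrite("pics/s8.png",cv2.resize(p[130:290,150:350,::-1],None,fx=4,fy=3.7,interpolation=cv2.INTER_CUBIC))
```

```text
0 37.96 [481.  -27.9 106. ] [3.8 6.  1. ] [ 1.2  -0.79  0.04] 13.4 -1.67
-1.0 38.21 [481.  -28.1 105.3] [1.2 4.3 3.8] [ 1.   -0.36 -0.  ] 13.6 -1.67
-2 38.46 [481.  -28.3 104.4] [-0.3  3.   4.9] [ 0.75 -0.3   0.07] 12.9 -1.67
-3 38.71 [481.  -28.6 103.4] [-0.2  0.7  8.1] [ 0.45 -0.16  0.  ] 13.4 -1.67
-4 38.96 [481.  -28.8 102.4] [-0.2 -0.7  7.1] [ 0.05 -0.09  0.06] 13.1 -1.67
-5 39.21 [481.1 -28.9 102.1] [-5.1 -0.7 14.8] [-0.03  0.56  0.  ] 13.6 -1.67
open 39.82 [480.9 -28.4 100.9] [-0.7 -0.6  0.1] [ 0.06 -0.13 -0.05] 40.2 -1.67
[480.61210688 -28.87795535 140.34814307] [140.34814307 141.69152259] [ -0.03316874 -12.94788507]
```

View pics/s8.png

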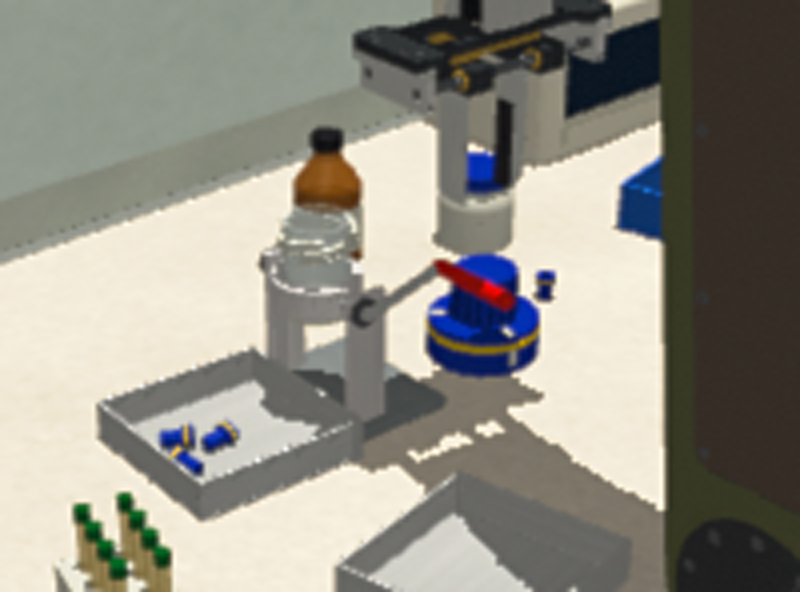

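View pics/w8.png

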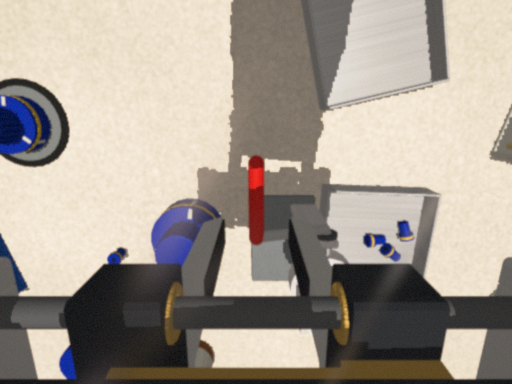

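Run:
```python
from h import *
Y=3.06
robot.gripper_to(75)
robot.goto([413.7,-318.8,110],Q(Y)); robot.move_linear([413.7,-318.8,37.4],vel=120); robot.wait(.1); st("down")
robot.gripper_to(30,25); st("grip")
robot.move_linear([413.7,-318.8,130],vel=120); st("lift")
robot.goto([581,34.9,240],Q(Y)); robot.wait(.1); st("over")
p,d=robot.snapshot("side"); cv2.imwrite("pics/s9.png",cv2.resize(p[130:290,150:350,::-1],None,fx=4,fy=3.7,interpolation=cv2.INTER_CUBIC))
```

```text
down 43.54 [ 414.2 -319.1   38.3] [ 0.6  0.2 -0.2] [ 0.04 -0.19  0.05] 74.7 -2.22
grip 44.2 [ 413.7 -318.8   37.4] [-0.1 -0.   0.1] [ 0.03 -0.06  0.  ] 39.0 -2.22
lift 45.12 [ 413.4 -318.5  129.2] [-0.3  0.3 -0.7] [ 0.01 -0.13  0.01] 38.9 -2.22
over 46.73 [580.9  33.9 239.7] [ 0.   0.3 -1.1] [ 0.03 -0.12  0.03] 38.8 -1.49
```

View pics/s9.png

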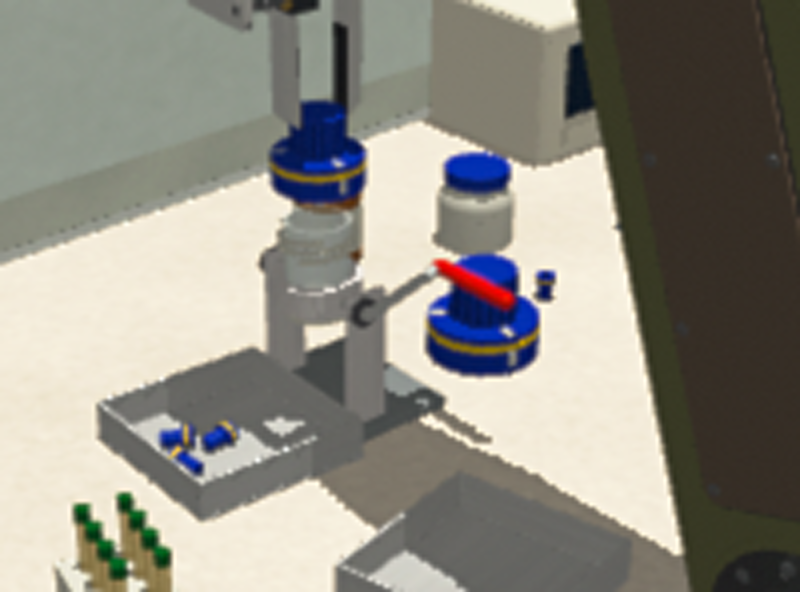

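Run:
```python
from h import *
robot.move_linear([581,34.9,206],vel=80); st("near")
for z in (202,199,197.5,196.8):
    robot.move_linear([581,34.9,z],vel=25); o=st(z)
    if o['contact_force'][2]>4: break
```

```text
near 47.36 [581.1  34.9 206.2] [ 0.  -0.1 -1.3] [ 0.03 -0.14 -0.01] 39.5 -1.49
202 47.67 [581.   34.9 202. ] [ 0.1 -0.5 -3.2] [ 0.05 -0.13 -0.02] 39.0 -1.49
199 47.93 [580.9  34.9 198.8] [-0.3 -0.1 -1.4] [ 0.09 -0.16  0.08] 39.1 -1.49
197.5 48.18 [581.   34.9 197.4] [ 0.2 -0.3 -1.3] [ 0.03 -0.17 -0.01] 39.0 -1.49
196.8 48.43 [581.   34.9 196.8] [-0.   1.  -0.8] [-0.01 -0.17 -0.01] 38.8 -1.49
```

Run:
```python
from h import *
N=5
for i in range(1,N+1):
    y=3.06-2.93*i/N; robot.move_linear([581,34.9,185.4+(y-.13)*3.82],Q(y),vel=3.8); o=st(i)
    if np.abs(o['contact_force']).max()>12: print("STOP"); break
```

```text
1 49.23 [581.   34.9 194.4] [-0.1 -0.7 -0. ] [ 0.01 -0.12 -0.07] 38.8 -0.91
2 49.97 [581.   34.9 192.2] [ 0.1  0.6 -2. ] [-0.02 -0.1   0.01] 39.0 -0.32
3 50.71 [581.   34.9 189.9] [ 0.3  0.5 -0.9] [-0.   -0.03  0.01] 38.8 0.26
4 51.45 [581.   34.9 187.6] [ 0.   0.1 -0.3] [-0.06 -0.05  0.03] 39.0 0.85
5 52.19 [581.   34.9 185.5] [-0.   0.7 -0.9] [ 0.03 -0.01  0.  ] 38.6 1.43
```

Run:
```python
from h import *
for y in (.08,.03,-.03,-.1):
    robot.move_linear([581,34.9,185.3+(y-.13)*3.82],Q(y),vel=1.2); o=st(y)
    if abs(o['moment'][2])>.35 or abs(o['contact_force']).max()>10: print("stop"); break
robot.gripper_to(80); robot.wait(.1); st("open")
robot.move_linear([581,34.9,250],vel=150)
robot.goto([545,10,285],Q(.13)); robot.wait(.2)
p,d,c=wsnap("w10"); W=wcloud(d,c); v,u=np.mgrid[:384,:512]
near=(abs(u-237)<45)&(abs(v-143)<45)
for lo,hi in((200,230),(165,190)):
    P=W[near&(W[...,2]>lo)&(W[...,2]<hi)]; print(len(P),np.median(P,0).round(1),((P.min(0)+P.max(0))/2).round(1))
for n in("side","top"):
    p,d=robot.snapshot(n); 
    r=p[130:290,150:350,::-1] if n=="side" else p[100:340,130:430,::-1]
    cv2.imwrite(f"pics/{n}10.png",cv2.resize(r,(800,600),interpolation=cv2.INTER_CUBIC))
```

```text
0.08 52.44 [581.2  34.9 185.4] [-0.1  0.5  2.1] [-0.04 -0.03 -0.04] 39.2 1.49
0.03 52.69 [581.2  34.9 185.4] [-0.3 -0.   5.5] [ 0.02 -0.03 -0.04] 38.8 1.54
-0.03 52.94 [581.3  34.9 185.4] [ 0.1 -0.7  7.2] [ 0.02  0.02 -0.06] 38.9 1.6
-0.1 53.19 [581.5  34.9 185.3] [0.6 0.1 7.4] [ 0.02  0.01 -0.12] 38.9 1.67
open 54.08 [581.   34.9 184.4] [0.4 0.1 0.6] [ 0.01 -0.03  0.01] 80.0 1.67
1585 [581.9  34.4 213.6] [581.   34.5 208.3]
2021 [589.9  31.9 179.7] [581.   34.6 179.4]
```

View pics/side10.png

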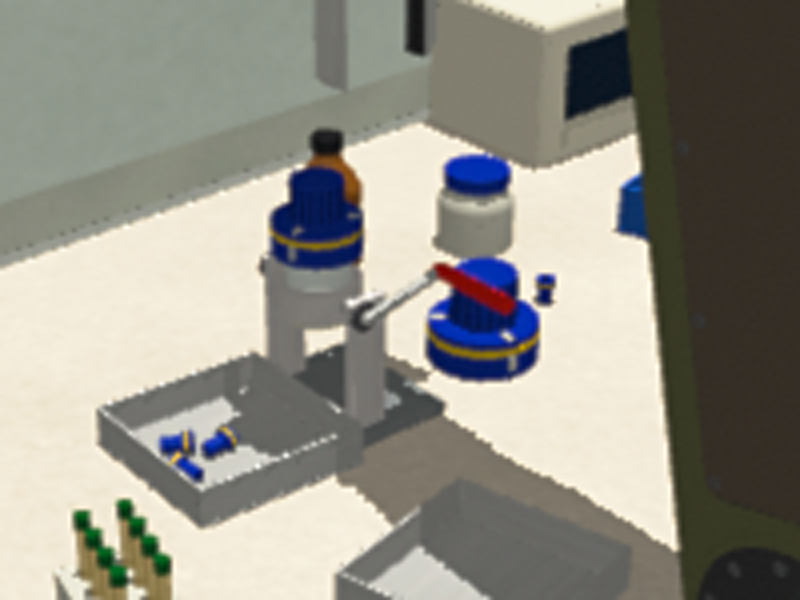

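View pics/w10.png

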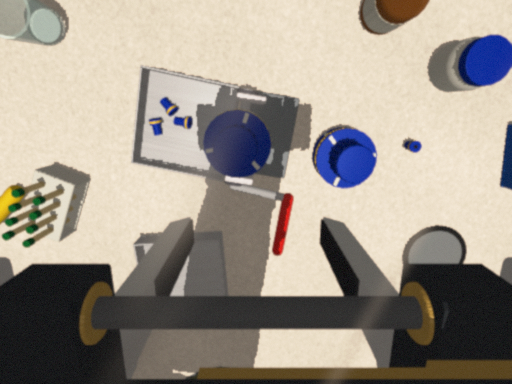

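The wrist view shows the cap on the canister at (237,143), the three spinners in the tray at about (168,105), (183,122) and (156,126), and the rest of the bench unchanged. The cap's knob and disc heights (213.6 and 179.7 mm) match the starting values (213.5 and 179.6).

Run:
```python
from workcell import robot
print(robot.get_obs()['time']); print(robot.sign_off())
```

```text
55.3833
the job is handed in; nothing more can be done
None
```

The job is done and was handed in at 55.4 s of the 72 s allowed. I unscrewed the cap, parked it upright on the pad, tipped the canister to 2.6 rad, swung it back to its upright stop and screwed the cap down again.

**Last checks:**
- **Cap:** the knob top measured 213.6 mm and the disc 179.7 mm, against 213.5 and 179.6 mm before I started. The cap took up to about 7 N of upward push at the end of its turn without sinking further, so it is fully down.
- **Canister:** after the swing back, the top of the crank bar was at 141.7 mm, against 142.0 mm at the start, so the canister is upright.
- **Spinners:** all three are visible in the far tray.
- **Other things on the bench:** those in the final side and wrist pictures looked unmoved. The side picture, in which the gripper is clear, shows nothing touched by the robot.

**What went wrong on the way:** my first pinch on the crank slipped off at about 0.2 rad. I gripped it again deeper. Partway through the tilt, forces rose to about 33 N, well under the limit, because the bar rolled in the grip. I re-gripped once in each direction to bring that down. No final check failed or disagreed.

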